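# Refit the chocolate melter's control knob and hold it pressed

### The job

The control knob of the chocolate melter has been taken off for washing and stands on the bench. Pick it up, turn it so that the flat in its bore matches the flat of the melter's bare D-shaped spindle, push it fully home on the spindle, then press it down against the spindle's spring to the bottom of its travel. Finish while still holding the knob pressed down with the gripper, and leave the other things on the bench where they are.

Things in the scene. Friction and masses are not known exactly. Their poses are not given: they have to be found in the camera images.
- knob: Loose black plastic control knob, about 90 g, standing bore down. Round body 50 mm diameter, 24 mm high; on it a finger bar 12 mm wide (y), 24 to 46 mm above the underside, along x from -23 to +23 mm, then tapering to a nose at x = +34 mm. Origin: centre of the underside; z up along the axis, x towards the nose.
- knob_bore (a point): Centre of the mouth of the knob's D-shaped blind bore, on the underside (same point and axes as knob). Bore 20 mm deep: 18.4 mm round on the knob's axis, cut by a flat 5.2 mm from the axis on the +x side, the nose's side.
- knob_nose (a point): Tip of the knob's nose: 34 mm from the axis in the knob's +x, 35 mm above its underside.
- melter: Steel chocolate melter fixed to the bench, 300 mm (x) by 250 mm (y). Half nearer the robot (x -150 to -30 mm): low control deck, top 85 mm above the bench, black panel, with the spindle at x = -90, y = +30 mm and a small grey switch. Behind: the tank, lid handle up to 143 mm. Origin: centre of the footprint at bench height.
- spindle: Bare upright D-shaped metal shaft on the deck, 16 mm diameter, flat 4 mm from the axis on the +x side; 18 mm tall, its top 5 mm tapered to 0.72 of the section. Turns stiffly (0.12 N m); sinks on a spring. Origin: on the axis at the shaft's foot, the top of its flange, 97 mm above the bench when up; z up, x towards the flat.
- spindle_pointer (a point): Tip of the thin pointer plate that turns with the spindle: 36 mm from the axis on the flat's side (+x), just below the top of the 30 mm diameter flange at the shaft's foot. The knob's underside rests on this flange when fully home; nose and pointer then lie one above the other.
- plunger (a joint): How far the spindle is pressed down into the deck, m: 0 up, 0.007 fully down (a rigid stop). The spring needs 6.3 N to start moving and 11.2 N at the bottom, and pushes the spindle up again when let go.
- cutter: Bystander: steel pastry cutter ring, 68 mm diameter, 40 mm high. Origin: centre of the underside.
- small_cutter: Bystander: small steel pastry cutter ring, 44 mm diameter, 40 mm high. Origin: centre of the underside.
- jar: Bystander: closed glass jar with metal cap, 56 mm diameter, 80 mm high. Origin: centre of the underside.
- spatula: Bystander: spatula, 250 mm long, lying on the bench. Origin: about the middle of its length.
- ramekin: Bystander: small white ceramic cup, 72 mm diameter, 40 mm high. Origin: centre of the underside.
Mind the look-alikes: they are no part of the job. Leave any turquoise look-alike of the knob alone.

How it is judged:
On the way, in this order (a step that is already met when the one before it is completed fails the run):
1. the knob is lifted off the bench (height (world z) of knob above 0.05 m), for 0.1 s.
2. the knob is fully home on the spindle, flat to flat (z of knob in the frame of spindle between -0.004 and 0.003 m and horizontal distance between knob and spindle below 0.003 m and angle between the z axis of knob and the z axis of spindle, either way round below 0.12 rad and angle between the x axis of knob and the x axis of spindle, either way round below 0.25 rad and x of knob_nose in the frame of spindle above 0.025 m), for 0.1 s.
At the end, for the whole second after the job is handed in: The knob is on the spindle flat to flat (axes within 3 mm and 0.12 rad, turned within 0.25 rad, nose on the flat's side), its underside within 3 mm of the flange, the spindle pressed down more than 5 mm of its 7 mm, and the fingers press on the knob with more than 3 N, all through the last second (all of step 2 and value of joint plunger above 0.005 m and contact force between the fingers and knob above 3 N); the arm keeps its last pose, push and grip.
It fails at once if another thing on the bench is moved by more than 40 mm (distance of any of cutter, jar, small_cutter, spatula, ramekin from where it was at the start of the episode above 0.04 m).
It also fails if it takes over 42 s, if anything falls off the work surface, if the arm or the gripper's body presses on something with over 40 N, if the wrist force passes 120 N, or if a joint passes its speed limit or range.

### The arm

A 7-joint arm with a two-finger parallel gripper is mounted at the origin on the work surface. World frame = base frame: x ahead of the robot, y to its left, z up, the work surface at z = 0. Lengths are in m, angles in rad, forces in N, time in s.
With the tool pointing down it reaches from about 0.425 to 0.875 m from the base axis. Payload 4.7 kg.
Tool frame: the origin (TCP) lies on the mounting face of the last link; the fingertips stand env.tcp_to_tips ahead of it and the grasp point (between the pads) lies 164 mm ahead of it (env.tcp_to_tips is the distance from the TCP to the fingertips, in m); z points along the fingers, y is the line along which they close (so a half turn about z gives the same grasp; the last joint's range is limited). The gripper opens to 87 mm and grips with 3 to 60 N. Pads are 19 mm wide; open, the fingers measure 117 mm over their backs; the gripper's body (75 mm by 190 mm) begins 51 mm behind the grasp point.
Start: joints at [1.238, 0.321, -0.07, 1.45, 0.023, 1.371, -0.057], TCP at [0.221, -0.611, 0.405] pointing down, gripper open.
Joint ranges: [-2.86, 2.86], [-0.3, 2.09], [-1.38, 1.24], [0.06, 2.45], [-1.56, 4.7], [0.09, 2.05], [-2.69, 2.69]. Speed limits (rad/s): [2.57, 2.57, 3.14, 3.14, 3.14, 3.14, 3.14].

### API

Orientations are given as a unit quaternion [x, y, z, w].
In Python, from bench import env gives the robot as it stands.
- The arm moves only by the tool arm_command, never from a script. Its argument "plan" is a list that holds one entry, the list of rows, each a list of 6 numbers: the shift along the tool's x, y, z in mm, then the turn, a rotation vector about the tool's x, y, z in rad. In form: [[[dx, dy, dz, ax, ay, az], ...]]. A call has 1 to 20 rows; each row shifts and turns the commanded pose from where the row before left it, along the tool's axes as they then stand; what a row does not reach is not made up. A row lasts 1/10 s, in which the tool goes at most 50 mm and 8.59 degrees, less where a joint would pass 70% of its speed; a pose out of reach is approached as far as the arm can. A call with a gripper value outside its range is refused whole. "hand" is the finger opening in mm, from 0 to 87, set as the call begins (left out, the last holds). The fingers move at their own pace and stop on an object; the grip force is fixed at half the most. Time passes only in rows, so rows that do not move let the fingers close. It gives the time, the measured TCP pose, the force, the opening and the grip force at its end, in the units of the state.
- env.read_state(): the state, without advancing time (a new reading comes with each control period).
- env.camera(name): name is "scene" or "top"; returns the picture (400x640x3 uint8, red, green, blue); there is no depth.
- env.get_calibration(name): a dict with "fx", "fy", "cx", "cy" (pixels), "k1" (the pictures are not rectified: a ray, as slopes to the right and down, at radius r is drawn at 1 + k1 r^2 times it, then the intrinsics apply), "eye" and "attitude" of the camera in the world. Camera axes: x right, y down, z forward; pixel columns grow to the right and rows downward; lengths in m; the calibration is good to about 2 mm. A picture is of the moment at which its call begins. get_calibration takes no time and is no camera call.
- env.close_job(): hands the job in; it is judged then, once.
The state is a dict: "time": time; "joint_positions": joint angles; "joint_vel": joint speeds; "effort": joint torques, N m; "ee_pos": TCP position; "ee_rot": TCP orientation; "contact_force": force on the tool from outside, world axes, zero at the start; "wrist_torque": the same for the moment, N m; "width": finger opening in m; "grasp_force": force on a finger pad.
Only numpy, scipy, OpenCV 4.12 (cv2) and the standard library are available. Lean on these libraries where they do the work, as an engineer would, in place of code of your own. Each camera call takes 0.05 s, during which the arm holds its last target. There are 200 camera calls.

## Working session

There is one attempt and no reset: what is moved stays moved. The work goes in short steps, Python scripts to look and compute and a tool call to move; the robot and the scene stay as the last step left them, time stands still between calls to the robot, and variables do not carry over. Pictures are saved under pics/ and viewed, at most 10 in all, crops included, and the job is handed in when it is done.

Besides the shell and the picture viewer there is one more tool, called by a JSON object that holds its "method" and its "body". arm_command: Moves the arm, as the interface text tells. Its arguments: {"type":"object","properties":{"plan":{"type":"array","items":{"type":"array","items":{"type":"array","items":{"type":"number"}}}},"hand":{"type":"number"}},"required":["plan"]}

```bash
mkdir -p pics; ls; cat > h.py <<'E'
import numpy as np, cv2
from bench import env
def snap(n,f):
    im=env.camera(n); cv2.imwrite(f'pics/{f}.png',im[:,:,::-1]); return im
E
python3 - <<'E'
from h import *
for n in('scene','top'):
    snap(n,n+'1'); print(env.get_calibration(n))
print(env.read_state(), env.tcp_to_tips)
E
```

```text
pics
{'fx': 507.4670237127919, 'fy': 507.4670237127919, 'cx': 319.2525304521669, 'cy': 203.20692632306043, 'k1': -0.026367090441597636, 'eye': array([1.4848447 , 0.49779613, 0.87252873]), 'attitude': array([ 0.45863159,  0.76488535, -0.38457506, -0.23813756])}
{'fx': 473.8548773026934, 'fy': 473.8548773026934, 'cx': 320.1559052003997, 'cy': 199.21591777354874, 'k1': 0.00741330351361602, 'eye': array([0.19146474, 0.00705279, 1.66130406]), 'attitude': array([-0.69940659,  0.70822096, -0.07436604,  0.06101789])}
{'time': 0.1, 'joint_positions': array([ 1.23806209,  0.32176272, -0.07010053,  1.45152892,  0.02261231,
        1.3708153 , -0.05689437]), 'joint_vel': array([-9.83640613e-04, -2.47732277e-03, -1.00921275e-03, -7.32274675e-04,
       -9.01027186e-04, -5.32834193e-05, -6.73902350e-04]), 'effort': array([-6.04893958e-04, -4.92573738e+01, -4.05915650e-01, -3.13398886e+01,
       -6.41463208e-02,  3.95396759e-02,  8.97425775e-05]), 'ee_pos': array([ 0.22086589, -0.61113693,  0.40377385]), 'ee_rot': array([ 9.84996180e-01,  1.72573981e-01, -1.97924350e-04, -8.40553878e-04]), 'contact_force': array([-0.16965479, -0.23621679, -0.25215068]), 'wrist_torque': array([-0.01275   , -0.01186369, -0.00825938]), 'grasp_force': 0.0, 'width': 0.08679881873146598} 0.1822
```

View pics/scene1.png

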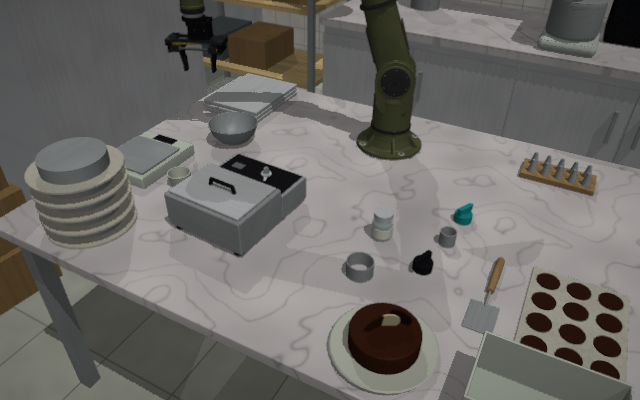

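View pics/top1.png

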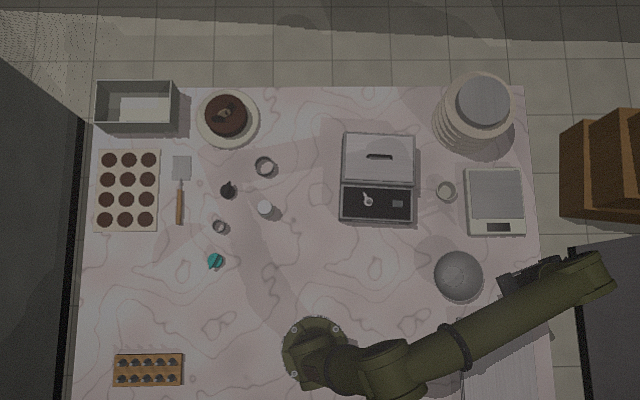

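The scene view shows the black knob at about (423,263) and the spindle at about (266,174). In the top view the knob is at (228,190) and the spindle with its pointer at (367,200). I'll enlarge both and add ray casting.

```bash
cat >> h.py <<'E'
from scipy.spatial.transform import Rotation as R
def ray(n,uv):
    c=env.get_calibration(n); d=np.array([(uv[0]-c['cx'])/c['fx'],(uv[1]-c['cy'])/c['fy']])
    s=d.copy()
    for _ in range(10): s=d/(1+c['k1']*(s@s))
    return c['eye'],R.from_quat(c['attitude']).apply([s[0],s[1],1])
def on(n,uv,z):
    e,d=ray(n,uv); return e+d*(z-e[2])/d[2]
def proj(n,p):
    c=env.get_calibration(n); q=R.from_quat(c['attitude']).inv().apply(np.array(p)-c['eye']); s=q[:2]/q[2]
    s=s*(1+c['k1']*(s@s)); return s*c['fx']+[c['cx'],c['cy']]
def two(a,b):
    (e,d),(f,g)=ray('top',a),ray('scene',b)
    t=np.linalg.lstsq(np.c_[d,-g],f-e,rcond=None)[0]; p,q=e+d*t[0],f+g*t[1]
    return (p+q)/2,np.linalg.norm(p-q)
E
python3 - <<'E'
from h import *
T=cv2.imread('pics/top1.png');S=cv2.imread('pics/scene1.png')
def crop(I,u,v,w=25,k=8): return cv2.resize(I[v-w:v+w,u-w:u+w],None,fx=k,fy=k,interpolation=cv2.INTER_CUBIC)
g=np.hstack([np.vstack([crop(T,228,188,18,8),crop(S,424,263,18,8)]),np.vstack([crop(T,368,200,18,8),crop(S,266,174,18,8)])])
cv2.imwrite('pics/c1.png',np.clip(g.astype(float)*1.8,0,255))
print(g.shape,on('top',(228,190),.02),on('scene',(423,265),.02),on('top',(368,202),.1),two((368,201),(266,175)))
E
```

```text
(576, 576, 3) [0.54659024 0.29842389 0.02      ] [0.55484083 0.30645338 0.02      ] [ 0.48316452 -0.18532457  0.1       ] (array([ 0.48836123, -0.18652106,  0.09024625]), np.float64(0.0002691048911423213))[ WARN:0@0.594] global loadsave.cpp:1063 imwrite_ Unsupported depth image for selected encoder is fallbacked to CV_8U.
```

View pics/c1.png

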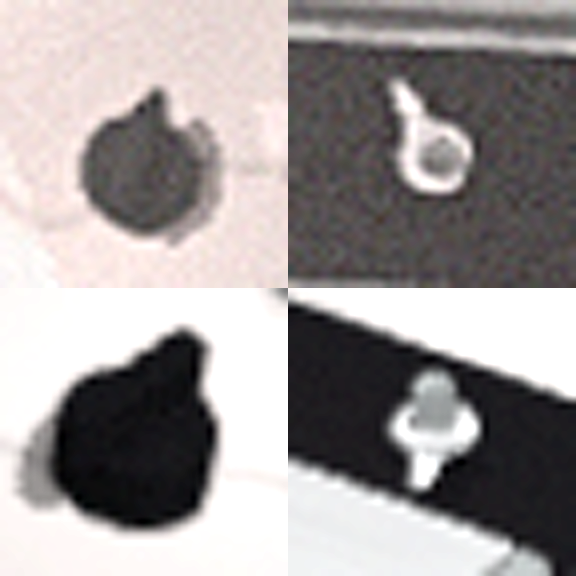

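The crops show the knob's nose pointing up in the top view, towards +x and a little -y. The spindle's pointer goes up-left, towards +x and a little +y. Next I'll measure both from masks.

```bash
cat > m.py <<'E'
from h import *
T=cv2.imread('pics/top1.png');S=cv2.imread('pics/scene1.png')
def up(I,u,v,w=22,k=8):
    g=cv2.cvtColor(I[v-w:v+w,u-w:u+w],cv2.COLOR_BGR2GRAY)
    M=np.float64([[k,0,k/2-.5],[0,k,k/2-.5]])
    g=cv2.warpAffine(g,M,(2*w*k,2*w*k),flags=cv2.INTER_CUBIC,borderMode=cv2.BORDER_REPLICATE)
    return g,lambda p:(np.array(p,float)-(k/2-.5))/k+[u-w,v-w]
def blob(m):
    n,l,s,c=cv2.connectedComponentsWithStats(m.astype('uint8'))
    i=l[m.shape[0]//2-20:m.shape[0]//2+20,m.shape[1]//2-20:m.shape[1]//2+20].ravel(); i=np.bincount(i[i>0]).argmax()
    return (l==i).astype('uint8')
def inscr(m):
    d=cv2.distanceTransform(m,cv2.DIST_L2,5); y,x=np.where(d>d.max()-.3); return np.array([x.mean(),y.mean()]),d.max()
def far(m,c):
    p=np.argwhere(m)[:,::-1]; r=np.linalg.norm(p-c,axis=1); return p[r>r.max()-4].mean(0)
E
python3 - <<'E'
from m import *
for n,I,(u,v),(a,b) in (('top',T,(228,188),(367,199)),('scene',S,(424,263),(266,174))):
    g,f=up(I,u,v); lo,hi=np.percentile(g,[2,90]); m=blob(g<(lo*.6+hi*.4)) 
    c,r=inscr(m); t=far(m,c); print(n,'knob',lo,hi,f(c),r/8,'tip',f(t),'bbox',f(np.argwhere(m)[:,::-1].min(0)),f(np.argwhere(m)[:,::-1].max(0)))
    if n=='top': print(on(n,f(c),.024),on(n,f(c),.012),on(n,f(t),.035))
    g,f=up(I,a,b,14); lo,hi=np.percentile(g,[20,98]); m=blob(g>(lo*.5+hi*.5))
    cv2.imwrite(f'pics/m_{n}.png',m*255)
    m=cv2.morphologyEx(m,cv2.MORPH_CLOSE,np.ones((25,25)))
    c,r=inscr(m);t=far(m,c);print(n,'sp',lo,hi,f(c),r/8,'tip',f(t),on(n,f(c),.097),on(n,f(t),.096))
    d=(on(n,f(t),.096)-on(n,f(c),.097))[:2];print(np.linalg.norm(d),np.arctan2(d[1],d[0]))
E
```

```text
top knob 44.0 136.0 [227.5125 191.3875] 6.967636 tip [229.25145349 181.04505814] bbox [219.8125 180.8125] [236.3125 198.9375]
[0.54074921 0.299309   0.024     ] [0.54330916 0.30145098 0.012     ] [0.57544793 0.29211408 0.035     ]
top sp 41.0 134.0 [367.625 201.25 ] 4.094574 tip [363.08384146 191.98628049] [ 0.48630712 -0.18451567  0.097     ] [ 0.51853199 -0.17032095  0.096     ]
0.03521266866327195 0.41491716302208415
scene knob 7.0 151.0 [422.25   264.1875] 9.990311 tip [429.37215909 250.578125  ] bbox [411.0625 249.9375] [432.5625 274.6875]
scene sp 15.0 167.0 [265.1875 175.    ] 2.471512 tip [270.51864035 171.75657895] [ 0.49802775 -0.18246175  0.097     ] [ 0.47536429 -0.17924049  0.096     ]
0.022891245936411724 3.000403814956345
```

```bash
python3 - <<'E'
from h import *
c=on('scene',(265.9,172.5),.097);t=on('scene',(263.8,180.8),.096);d=(t-c)[:2]
print(c,t,np.linalg.norm(d),np.arctan2(d[1],d[0]))
print(two((367.6,201.25),(265.9,172.5)))
# knob expected: project candidate in scene
yaw=np.arctan2(-.0072-.0,.0347)
for c in ((.541,.2993),(.545,.302)):
  c=np.array(c); print(c)
  for n in('top','scene'):
    e=env.get_calibration(n)['eye'][:2]-c; s=np.array([-e[1],e[0]])/np.linalg.norm(e)*.025
    for l,p in (('body c24',[*c,.024]),('L',[*(c+s),.015]),('R',[*(c-s),.015]),('near bottom',[*(c+e/np.linalg.norm(e)*.025),0])): print(n,l,proj(n,p).round(1))
    for y in(-.1,-.3): print(n,y,'nose',proj(n,[*(c+.034*np.array([np.cos(y),np.sin(y)])),.035]).round(1),'tailtop',proj(n,[*(c-.023*np.array([np.cos(y),np.sin(y)])),.046]).round(1))
E
```

```text
[ 0.48619209 -0.18768371  0.097     ] [ 0.52324307 -0.17085906  0.096     ] 0.04069205864170503 0.4262536812027693
(array([ 0.48684746, -0.18558932,  0.09772871]), np.float64(0.002784727142641722))
[0.541  0.2993]
top body c24 [227.5 191.3]
top L [233.5 187.4]
top R [222.4 196.3]
top near bottom [233.1 197.9]
top -0.1 nose [228.2 181.2] tailtop [225.6 196.5]
top -0.3 nose [230.1 181.6] tailtop [224.3 196.2]
scene body c24 [422.2 259.5]
scene L [431.9 264.1]
scene R [411.7 260.2]
scene near bottom [419.8 273.3]
scene -0.1 nose [417. 264.] tailtop [427.3 247.7]
scene -0.3 nose [414.6 262.8] tailtop [428.9 248.4]
[0.545 0.302]
top body c24 [226.8 190.2]
top L [232.8 186.3]
top R [221.7 195.2]
top near bottom [232.3 196.8]
top -0.1 nose [227.4 180.1] tailtop [224.8 195.4]
top -0.3 nose [229.3 180.5] tailtop [223.5 195.1]
scene body c24 [422.8 260.8]
scene L [432.5 265.5]
scene R [412.2 261.5]
scene near bottom [420.3 274.7]
scene -0.1 nose [417.5 265.4] tailtop [427.8 248.9]
scene -0.3 nose [415.1 264.2] tailtop [429.4 249.7]
```

{"method": "arm_command", "body": {"plan": [[[0, 0, 0, 0, 0, 0.145], [0, 0, 0, 0, 0, 0.145], [0, 0, 0, 0, 0, 0.145], [0, 0, 0, 0, 0, 0.145], [21, -41, 0, 0, 0, 0.017], [21, -41, 0, 0, 0, 0], [21, -41, 0, 0, 0, 0], [21, -41, 0, 0, 0, 0], [21, -41, 0, 0, 0, 0], [21, -41, 0, 0, 0, 0], [21, -41, 0, 0, 0, 0], [21, -41, 0, 0, 0, 0], [21, -41, 0, 0, 0, 0]]], "hand": 60}}

```text
time: 1.4
ee_pos: [0.4956, -0.2984, 0.4045]
ee_rot: [0.992, -0.125, -0.0, 0.0]
contact_force: [0.4, -0.7, 0.2]
width: 0.0598
grasp_force: 0.0
```

{"method": "arm_command", "body": {"plan": [[[-8, -45, 0, 0, 0, 0], [-8, -45, 0, 0, 0, 0], [-8, -45, 0, 0, 0, 0], [-8, -45, 0, 0, 0, 0], [-8, -45, 0, 0, 0, 0], [-8, -45, 0, 0, 0, 0], [-8, -45, 0, 0, 0, 0], [-8, -45, 0, 0, 0, 0], [-8, -45, 0, 0, 0, 0], [-8, -45, 0, 0, 0, 0], [-8, -45, 0, 0, 0, 0], [-8, -45, 0, 0, 0, 0], [0, 0, 0, 0, 0, 0], [0, 0, 0, 0, 0, 0], [0, 0, 0, 0, 0, 0]]]}}

```text
time: 2.9
ee_pos: [0.5358, 0.2455, 0.4042]
ee_rot: [0.992, -0.126, -0.0, 0.001]
contact_force: [0.3, -0.7, 0.4]
width: 0.0595
grasp_force: 0.0
```

```bash
cat >> h.py <<'E'
def to(x,y,z,yaw):
    s=env.read_state(); r=R.from_quat(s['ee_rot']); m=r.as_matrix()
    yw=np.arctan2(m[1,0],m[0,0]); dy=(yaw-yw+np.pi/2)%np.pi-np.pi/2
    print('t',s['time'],'pos',s['ee_pos'].round(4),'yaw',yw.round(3),'tilt',m[:2,2].round(4),'j7',s['joint_positions'][6].round(2),'F',s['contact_force'].round(1),'w',s['width'],s['grasp_force'])
    print('shift mm (before turn)',(r.inv().apply(np.array([x,y,z])-s['ee_pos'])*1000).round(1),'turn z',-dy)
E
python3 -c "
from h import *
to(.544,.301,.044+.164,-.25)"
```

```text
t 2.9 pos [0.5358 0.2455 0.4042] yaw -0.252 tilt [-0.0007 -0.0015] j7 -2.42 F [ 0.3 -0.7  0.4] w 0.059528124764074944 0.0
shift mm (before turn) [ -5.9 -56.1 196.1] turn z -0.0018475937925379604
```

{"method": "arm_command", "body": {"plan": [[[-3, -28, 0, 0, 0, 0], [-3, -28, 0, 0, 0, 0], [0, 0, 36, 0, 0, 0], [0, 0, 36, 0, 0, 0], [0, 0, 36, 0, 0, 0], [0, 0, 36, 0, 0, 0], [0, 0, 0, 0, 0, 0], [0, 0, 0, 0, 0, 0]]]}}

```text
time: 3.7
ee_pos: [0.5442, 0.3012, 0.2611]
ee_rot: [0.992, -0.126, -0.0, 0.0]
contact_force: [0.2, -0.6, 0.3]
width: 0.06
grasp_force: 0.0
```

```bash
python3 - <<'E'
from h import *
to(.544,.301,.044+.164,-.25)
a=snap('top','t2');b=snap('scene','s2')
u,v=228,188;x,y=424,255
z=lambda I,u,v,w,k:cv2.resize(I[v-w:v+w,u-w:u+w],None,fx=k,fy=k,interpolation=cv2.INTER_CUBIC)
cv2.imwrite('pics/c2.png',np.clip(np.hstack([z(a,u,v,40,5),z(b,x,y,40,5)])[:,:,::-1]*1.5,0,255).astype('uint8'))
E
```

```text
t 3.7 pos [0.5442 0.3012 0.2611] yaw -0.252 tilt [-0.0004 -0.0009] j7 -2.59 F [ 0.2 -0.6  0.3] w 0.059970059737820214 0.0
shift mm (before turn) [-0.1  0.2 53.1] turn z -0.0023877439418960034
```

View pics/c2.png

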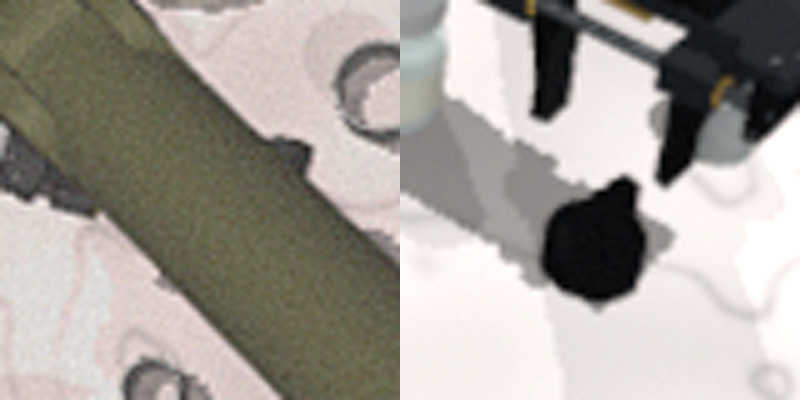

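The scene crop shows the open fingers straddling the bar, with tips at about (413,239) and (437,251) and the knob between and below them. Going down.

{"method": "arm_command", "body": {"plan": [[[0, 0, 15, 0, 0, 0], [0, 0, 15, 0, 0, 0], [0, 0, 12, 0, 0, 0], [0, 0, 9, 0, 0, 0], [0, 0, 0, 0, 0, 0], [0, 0, 0, 0, 0, 0]]]}}

```text
time: 4.4
ee_pos: [0.5435, 0.3028, 0.2094]
ee_rot: [0.992, -0.125, -0.0, 0.0]
contact_force: [0.5, -0.1, 0.4]
width: 0.0601
grasp_force: 0.0
```

{"method": "arm_command", "body": {"plan": [[[0, 0, 0, 0, 0, 0], [0, 0, 0, 0, 0, 0], [0, 0, 0, 0, 0, 0], [0, 0, 0, 0, 0, 0], [0, 0, 0, 0, 0, 0], [0, 0, 0, 0, 0, 0], [0, 0, 0, 0, 0, 0], [0, 0, 0, 0, 0, 0], [0, 0, 0, 0, 0, 0], [0, 0, 0, 0, 0, 0]]], "hand": 0}}

```text
time: 5.4
ee_pos: [0.5435, 0.3027, 0.2098]
ee_rot: [0.992, -0.125, 0.0, -0.0]
contact_force: [0.0, 0.3, 0.5]
width: 0.0121
grasp_force: 30.0
```

```bash
python3 -c "
from h import *
to(.544,.301,.044+.164,-.25)"
```

```text
t 5.4 pos [0.5435 0.3027 0.2098] yaw -0.25 tilt [0.     0.0001] j7 -2.61 F [0.  0.3 0.5] w 0.012095841271924727 29.99801516532898
shift mm (before turn) [0.9 1.5 1.8] turn z -0.00017627813506360113
```

{"method": "arm_command", "body": {"plan": [[[0, 0, -20, 0, 0, 0], [0, 0, -30, 0, 0, 0], [0, 0, -40, 0, 0, -0.134], [0, 0, -40, 0, 0, -0.134], [0, 0, -40, 0, 0, -0.134], [0, 0, -20, 0, 0, -0.134], [0, 0, 0, 0, 0, -0.134], [0, 0, 0, 0, 0, 0]]]}}

```text
time: 6.2
ee_pos: [0.5436, 0.3025, 0.4003]
ee_rot: [0.978, 0.208, 0.0, 0.0]
contact_force: [-0.4, -0.2, -1.2]
width: 0.0115
grasp_force: 30.0
```

{"method": "arm_command", "body": {"plan": [[[-21, 35, 0, 0, 0, 0], [-21, 35, 0, 0, 0, 0], [-21, 35, 0, 0, 0, 0], [-21, 35, 0, 0, 0, 0], [-21, 35, 0, 0, 0, 0], [-21, 35, 0, 0, 0, 0], [-21, 35, 0, 0, 0, 0], [-21, 35, 0, 0, 0, 0], [-21, 35, 0, 0, 0, 0], [-21, 35, 0, 0, 0, 0], [-21, 35, 0, 0, 0, 0], [-21, 35, 0, 0, 0, 0], [0, 0, 0, 0, 0, 0], [0, 0, 0, 0, 0, 0], [0, 0, 0, 0, 0, 0]]]}}

```text
time: 7.7
ee_pos: [0.4847, -0.1824, 0.3992]
ee_rot: [0.978, 0.208, -0.0, -0.001]
contact_force: [0.1, 0.9, -0.4]
width: 0.0116
grasp_force: 30.0
```

```bash
python3 - <<'E'
from h import *
to(.4865,-.186,.36,.42)
a=snap('top','t3');b=snap('scene','s3')
z=lambda I,u,v,w,k:cv2.resize(I[v-w:v+w,u-w:u+w],None,fx=k,fy=k,interpolation=cv2.INTER_CUBIC)
cv2.imwrite('pics/c3.png',np.clip(np.hstack([z(a,368,195,40,5),z(b,266,160,40,5)])[:,:,::-1]*1.5,0,255).astype('uint8'))
E
```

```text
t 7.7 pos [ 0.4847 -0.1824  0.3992] yaw 0.42 tilt [-0.0009  0.0011] j7 -0.87 F [ 0.1  0.9 -0.4] w 0.011627662218114431 29.99775767326355
shift mm (before turn) [ 0.2  4.1 39.2] turn z -0.00013492350630661676
```

View pics/c3.png

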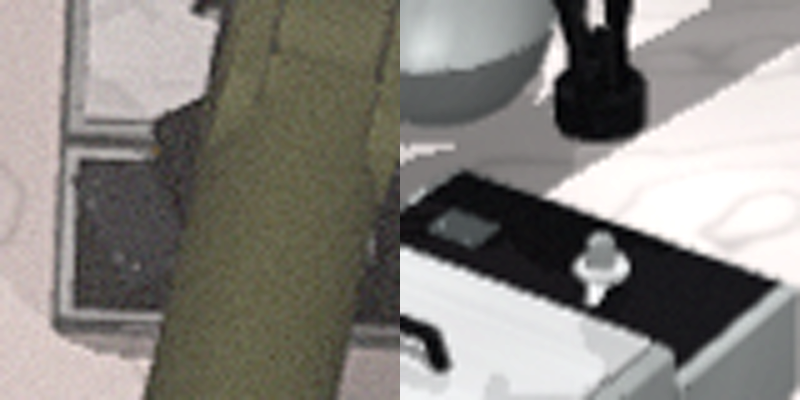

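The scene crop shows the knob held upright above the spindle. The knob body is centred at u≈266 with its bottom edge at v≈148.5, and the spindle is at u≈266. I'll compare the held knob's offset with the TCP.

```bash
python3 - <<'E'
from h import *
from m import blob
s=env.read_state(); p=s['ee_pos']; zb=p[2]-.2098; n='scene'
S=cv2.imread('pics/s3.png'); k=8; u0,v0=250,128
g=cv2.cvtColor(S[v0:v0+28,u0:u0+32],cv2.COLOR_BGR2GRAY)
g=cv2.resize(g,None,fx=k,fy=k,interpolation=cv2.INTER_CUBIC)
m=g<50
pix=lambda x,y:np.array([(x+.5)/k-.5+u0,(y+.5)/k-.5+v0])
rows=[(y,np.where(m[y])[0]) for y in range(0,28*k,8)]
for y,w in rows:
    if len(w): print(pix(w[0],y),pix(w[-1],y)[0],len(w)/k)
for c in (p[:2],p[:2]+[.004,0],p[:2]+[0,.004]):
    e=env.get_calibration(n)['eye'][:2]-c; e/=np.linalg.norm(e); q=np.array([-e[1],e[0]])*.025
    print('exp L,R,bot,topfar',[proj(n,[*a,h]).round(1) for a,h in((c-q,zb+.012),(c+q,zb+.012),(c+e*.025,zb),(c-e*.025,zb+.024))])
E
```

```text
[258.9375 127.5625] 270.5625 11.75
[253.5625 128.5625] 270.5625 12.0
[252.1875 129.5625] 270.8125 13.125
[252.5625 130.5625] 270.9375 12.25
[252.3125 131.5625] 270.9375 12.375
[251.6875 132.5625] 271.5625 12.875
[251.3125 133.5625] 272.8125 14.875
[250.5625 134.5625] 273.8125 16.75
[256.8125 135.5625] 274.3125 17.625
[256.6875 136.5625] 274.5625 18.0
[256.6875 137.5625] 274.5625 18.0
[256.4375 138.5625] 274.5625 18.25
[256.3125 139.5625] 274.5625 18.375
[256.4375 140.5625] 274.5625 18.25
[256.5625 141.5625] 274.5625 18.125
[256.4375 142.5625] 274.5625 18.25
[256.4375 143.5625] 274.5625 18.25
[256.8125 144.5625] 274.1875 17.5
[257.4375 145.5625] 273.3125 16.0
[258.1875 146.5625] 272.0625 14.0
[261.5625 147.5625] 268.8125 7.375
exp L,R,bot,topfar [array([256.7, 140.5]), array([275.3, 139.6]), array([266.5, 148.6]), array([265.5, 131.7])]
exp L,R,bot,topfar [array([255.8, 141.1]), array([274.5, 140.2]), array([265.7, 149.2]), array([264.7, 132.3])]
exp L,R,bot,topfar [array([257.9, 140.8]), array([276.6, 140. ]), array([267.7, 148.9]), array([266.8, 132. ])]
```

{"method": "arm_command", "body": {"plan": [[[0.5, 4.2, 0, 0, 0, 0], [0, 0, 20, 0, 0, 0], [0, 0, 25, 0, 0, 0], [0, 0, 15, 0, 0, 0], [0, 0, 6, 0, 0, 0], [0, 0, 0, 0, 0, 0], [0, 0, 0, 0, 0, 0], [0, 0, 0, 0, 0, 0]]]}}

```text
time: 8.6
ee_pos: [0.4873, -0.1874, 0.3349]
ee_rot: [0.978, 0.208, 0.001, 0.001]
contact_force: [0.4, 0.4, -1.1]
width: 0.0118
grasp_force: 30.0
```

```bash
python3 -c "
from h import *
to(.4868,-.186,.3068,.42)"
```

```text
t 8.6 pos [ 0.4873 -0.1874  0.3349] yaw 0.42 tilt [ 0.0018 -0.001 ] j7 -0.89 F [ 0.4  0.4 -1.1] w 0.011790516926946756 29.997607469558716
shift mm (before turn) [ 0.1 -1.5 28.1] turn z -0.00018090816398363962
```

{"method": "arm_command", "body": {"plan": [[[0, -0.8, 3, 0, 0, 0], [0, 0, 3, 0, 0, 0], [0, 0, 3, 0, 0, 0], [0, 0, 3, 0, 0, 0], [0, 0, 2, 0, 0, 0], [0, 0, 2, 0, 0, 0], [0, 0, 0, 0, 0, 0]]]}}

```text
time: 9.3
ee_pos: [0.4863, -0.1865, 0.3174]
ee_rot: [0.978, 0.208, -0.0, -0.0]
contact_force: [-0.3, 0.1, 0.2]
width: 0.0118
grasp_force: 30.0
```

No contact force, and the underside is already past the taper. Continuing.

{"method": "arm_command", "body": {"plan": [[[0, 0, 2, 0, 0, 0], [0, 0, 2, 0, 0, 0], [0, 0, 2, 0, 0, 0], [0, 0, 2, 0, 0, 0], [0, 0, 1, 0, 0, 0], [0, 0, 0, 0, 0, 0], [0, 0, 0, 0, 0, 0]]]}}

```text
time: 10.0
ee_pos: [0.4864, -0.1866, 0.3088]
ee_rot: [0.978, 0.208, -0.0, 0.0]
contact_force: [-0.2, -0.1, -0.9]
width: 0.0118
grasp_force: 30.0
```

{"method": "arm_command", "body": {"plan": [[[0, 0, 1, 0, 0, 0], [0, 0, 1, 0, 0, 0], [0, 0, 0, 0, 0, 0], [0, 0, 0, 0, 0, 0]]]}}

```text
time: 10.4
ee_pos: [0.4864, -0.1865, 0.3067]
ee_rot: [0.978, 0.208, -0.0, 0.0]
contact_force: [-0.1, 0.4, -0.7]
width: 0.0114
grasp_force: 30.0
```

{"method": "arm_command", "body": {"plan": [[[0, 0, 1, 0, 0, 0], [0, 0, 1, 0, 0, 0], [0, 0, 0, 0, 0, 0], [0, 0, 0, 0, 0, 0]]]}}

```text
time: 10.8
ee_pos: [0.4865, -0.1865, 0.3055]
ee_rot: [0.978, 0.208, -0.0, 0.0]
contact_force: [-2.4, 0.8, 5.6]
width: 0.0118
grasp_force: 30.0
```

{"method": "arm_command", "body": {"plan": [[[0, 0, 1, 0, 0, 0], [0, 0, 1, 0, 0, 0], [0, 0, 1, 0, 0, 0], [0, 0, 1, 0, 0, 0], [0, 0, 0, 0, 0, 0], [0, 0, 0, 0, 0, 0]]]}}

```text
time: 11.4
ee_pos: [0.4865, -0.1865, 0.3019]
ee_rot: [0.978, 0.208, -0.0, 0.0]
contact_force: [-3.9, 0.3, 9.1]
width: 0.0119
grasp_force: 30.0
```

{"method": "arm_command", "body": {"plan": [[[0, 0, 1, 0, 0, 0], [0, 0, 1, 0, 0, 0], [0, 0, 1, 0, 0, 0], [0, 0, 0, 0, 0, 0], [0, 0, 0, 0, 0, 0]]]}}

```text
time: 11.9
ee_pos: [0.4866, -0.1865, 0.2996]
ee_rot: [0.978, 0.208, -0.0, 0.0]
contact_force: [-4.5, 1.4, 11.7]
width: 0.0113
grasp_force: 30.0
```

{"method": "arm_command", "body": {"plan": [[[0, 0, 1, 0, 0, 0], [0, 0, 0.5, 0, 0, 0], [0, 0, 0, 0, 0, 0], [0, 0, 0, 0, 0, 0]]]}}

```text
time: 12.3
ee_pos: [0.4867, -0.1864, 0.2995]
ee_rot: [0.978, 0.208, -0.0, 0.001]
contact_force: [-7.5, 3.2, 20.2]
width: 0.0118
grasp_force: 30.0
```

```bash
python3 - <<'E'
from h import *
to(.4868,-.186,.2998,.42)
b=snap('scene','s4')
cv2.imwrite('pics/c4.png',np.clip(cv2.resize(b[135:205,225:305],None,fx=7,fy=7,interpolation=cv2.INTER_CUBIC)[:,:,::-1]*1.8,0,255).astype('uint8'))
E
```

```text
t 12.3 pos [ 0.4867 -0.1864  0.2995] yaw 0.42 tilt [ 0.     -0.0015] j7 -0.91 F [-7.5  3.2 20.2] w 0.011763261751632476 30.034870505332947
shift mm (before turn) [ 0.3 -0.3 -0.3] turn z -0.00021245996148788748
```

View pics/c4.png

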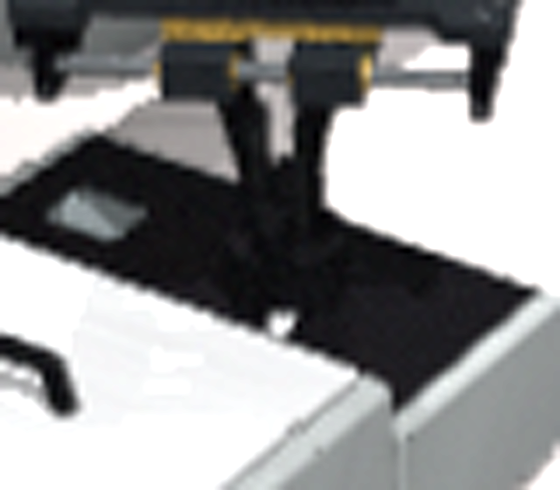

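The crop shows the knob seated on the deck with the pointer tip just visible below its nose at about (265,181). Contact began at the predicted home height. After 7.2 mm of travel the force rose sharply to 20 N, so the spindle is on its stop.

```bash
python3 -c "
from h import *
print(env.close_job())"
```

```text
the job is handed in; nothing more can be done
None
```

I handed the job in with the knob on the spindle flat to flat, pressed down to the stop (7.2 mm of travel, 20 N) and still gripped; the judge gave no verdict.

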